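# Unscrew a refill cylinder's cap of unknown thread hand

### The job

Two refill cylinders, one for fuel gas and one for soda gas, are clamped in the holder on the counter; one has a left-hand thread and the other a right-hand thread, but they look alike and nobody knows which is which. Feel which way the orange cap loosens, turn it free on its seat, then lift it off its neck and finish while still holding it upright in the fingers, at least 5 cm clear above the neck. Leave the grey cap screwed on as it is and do not disturb the things standing round about.

Things in the scene. Friction and masses are not known exactly. Their poses are not given: they have to be found in the camera images.
- cap_orange: cap to take off: round, ribbed, orange, flat top with a black disc, 46 mm diameter (48 over the ribs), 38 mm high, about 60 g. Origin: centre of its underside, z up; it sits on a flat seat 106 mm above the counter, its top at 144 mm. Grip it across its diameter from above, at any yaw. The neck inside ends 20 mm above the seat: raised by 20 mm, the cap is off the neck
- cap_grey: same cap in grey on the other cylinder, to be left alone. Origin: centre of its underside. Both caps have a quarter-turn thread: the loosening way a cap turns easily (under 0.2 N m) without rising; from 50 degrees on it lifts straight off, and a stop comes at about 120 (85 is the middle). The other way a hard stop comes after about 6 degrees. Turned less than 50 it cannot be lifted (1.5 mm play)
- holder: fixed oak board 105 x 235 x 14 mm, two steel collars clamping two fixed green cylinders (65 mm wide, seat of the cap 106 mm above the counter) 65 mm either side of its middle along its y axis. One thread is left-hand (loosens clockwise from above), one right-hand; which has the orange cap changes and cannot be seen. Origin: centre of its underside, on the counter, z up
- tin: food tin, 75 mm diameter, 58 mm high, bystander. Origin: centre of its underside
- spice_jar: spice jar with a red cap, 44 mm diameter, 105 mm high, bystander. Origin: centre of its underside
- lidded_pot: small flat cream pot with lid, 90 mm diameter, 32 mm high, bystander. Origin: centre of its underside
Mind the look-alikes: they are no part of the job. There is more than one size of the cap_orange; the one meant has the size given above.

How it is judged:
On the way:
1. the orange cap has been turned free on its seat, at least 45 degrees from where it stood, before it is lifted (angle between the x axis of cap_orange and the x axis of holder, either way round above 0.78 rad and z of cap_orange in the frame of holder below 0.112 m), for 0.1 s.
At the end, for the whole second after the job is handed in: the orange cap is held still in the fingers, upright within 20 degrees, its underside at least 48 mm above the top of the neck (174 mm above the counter), carried by nothing else and not touching the other cap; the grey cap is still on its seat within 4 mm and turned less than 23 degrees (z of cap_orange in the frame of holder above 0.174 m and angle between cap_orange's own z axis and vertical below 0.35 rad and contact force between cap_orange and the fingers above 1 N and contact force between cap_orange and cap_grey below 0.05 N and linear speed of cap_orange below 0.05 m/s and z of cap_grey in the frame of holder below 0.11 m and angle between the x axis of cap_grey and the x axis of holder, either way round below 0.4 rad); the arm keeps its last pose, push and grip.
It fails at once if the grey cap is unscrewed or shifted (distance of cap_grey from where it was at the start of the episode above 0.01 m or angle between the x axis of cap_grey and the x axis of holder, either way round above 0.4 rad).
It fails at once if a bystander is shoved more than 3 cm or tipped over (distance of any of tin, spice_jar, lidded_pot from where it was at the start of the episode above 0.03 m or angle between any of spice_jar, tin's own z axis and vertical above 0.7 rad).
It also fails if it takes over 42 s, if anything falls off the work surface, if the arm or the gripper's body presses on something with over 40 N, if the wrist force passes 120 N, or if a joint passes its speed limit or range.

### The arm

A 6-joint arm with a two-finger parallel gripper is mounted at the origin on a cart in front of the work surface, level with it; the furniture and walls round the work are solid. World frame = base frame: x ahead of the robot, y to its left, z up, the work surface at z = 0. Lengths are in m, angles in rad, forces in N, time in s.
With the tool pointing down it reaches from about 0.375 to 0.9 m from the base axis. Payload 3.1 kg.
Tool frame: the origin (TCP) lies midway between the tips of the shut fingers; the grasp point (between the pads) lies robot.grip_depth behind it (robot.grip_depth is the distance from the TCP to the grasp point, in m); z points along the fingers, y is the line along which they close (so a half turn about z gives the same grasp; the last joint's range is limited). The gripper opens to 87 mm and grips with 3 to 60 N. Pads are 19 mm wide; open, the fingers measure 117 mm over their backs; the gripper's body (75 mm by 190 mm) begins 51 mm behind the grasp point.
Start: joints at [1.02, 0.527, 1.433, -0, 1.181, -0.178], TCP at [0.227, 0.582, 0.223] pointing down, gripper open.
Joint ranges: [-3.08, 3.08], [-0.75, 2.2], [0.22, 2.44], [-1.43, 4.57], [0, 2.65], [-2.85, 2.85]. Speed limits (rad/s): [2.79, 2.79, 3.14, 3.14, 3.14, 3.14].

### API

Orientations are given as a unit quaternion [x, y, z, w].
In Python, from rig import robot gives the robot as it stands.
- The arm moves only by the tool hand_motion, called after "Emit:" as name(argument=value, ...) on one line, values as JSON. Schema: {"type":"object","properties":{"rows":{"type":"array","items":{"type":"number"},"minItems":4,"maxItems":80},"jaw":{"type":"number"},"grip_force":{"type":"number"},"only":{"type":"string"},"quiet":{"type":"boolean"},"lines":{"type":"string"}},"required":["rows"],"additionalProperties":false}. rows is one flat list of numbers that holds 1 to 20 rows one after another, with no inner brackets; each row has 4 numbers: dx, dy, dz in fractions of the full range, 1 being 0.8 m, then a turn about the tool's z in a scale on which 1.0 is pi rad; each row shifts and turns the commanded pose from where the row before left it, along the tool's axes as they then stand; what a row does not reach is not made up. A row lasts 1/12 s, in which the tool goes at most 0.0417 m and 0.125 rad, less where a joint would pass 70% of its speed; a pose out of reach is approached as far as the arm can. jaw is the finger opening in m, set as the call begins (left out keeps the last). The fingers move at their own pace and stop on an object; grip_force is the grip in N (left out, the last holds). Time passes only in rows, so rows that do not move let the fingers close. The tool returns the time, the measured TCP pose, the force, the opening and the grip force at its end. only (a regular expression) keeps the lines of the reply that match it, lines (a string "A,B") keeps lines A to B, and quiet returns only ok. No shift or turn number may pass 1 either way. Input that does not fit is refused with a message, and nothing moves.
- robot.get_obs(): the state, without advancing time (a new reading comes with each control period).
- robot.camera(name): name is "scene" or "side" or "wrist"; returns a dict with "img" (400x640x3 uint8, red, green, blue), "fx", "fy", "cx", "cy" (pixels), "xyz" and "attitude" of the camera in the world. Camera axes: x right, y down, z forward; pixel columns grow to the right and rows downward; lengths in m; the calibration is good to about 2 mm. The wrist camera is an equidistant fisheye: a pixel r from the principal point sees the ray r / f radians off the axis. A picture is of the moment at which its call begins. There is no depth.
- robot.hand_in(): hands the job in; it is judged then, once.
The state is a dict: "time": time; "q": joint angles; "joint_velocities": joint speeds; "joint_torque": joint torques, N m; "position": TCP position; "tool_rot": TCP orientation; "ft_force": force on the tool from outside, world axes, zero at the start; "moment": the same for the moment, N m; "grip_width": finger opening in m; "grip_force": force on a finger pad.
Only numpy, scipy, OpenCV 4.12 (cv2) and the standard library are available. Lean on these libraries where they do the work, as an engineer would, in place of code of your own. Each camera call takes 0.05 s, during which the arm holds its last target. There are 200 camera calls.

## Working session

There is one attempt and no reset: what is moved stays moved. The work goes in short steps, Python scripts to look and compute and a tool call to move; the robot and the scene stay as the last step left them, time stands still between calls to the robot, and variables do not carry over. Pictures are saved under pics/ and viewed, at most 10 in all, crops included, and the job is handed in when it is done.

```bash
mkdir -p pics
```

Create h.py:
```python
import numpy as np,cv2
from scipy.spatial.transform import Rotation as R
```

Run:
```python
from rig import robot
import cv2,pickle
d={n:robot.camera(n) for n in("scene","side","wrist")}
pickle.dump(d,open('c0.pkl','wb'))
for n,c in d.items():
    cv2.imwrite(f'pics/{n}0.png',c['img'][:,:,::-1]); print(n,{k:v for k,v in c.items() if k!='img'})
print(robot.get_obs(),robot.grip_depth)
```

```text
scene {'fx': 510.63687290135624, 'fy': 510.63687290135624, 'cx': 315.93547105948636, 'cy': 200.78484005968068, 'xyz': array([-0.00914287, -0.58535217,  0.75337816]), 'attitude': array([ 0.83422575, -0.37535725,  0.16933976, -0.3667402 ])}
side {'fx': 466.1427449888702, 'fy': 466.1427449888702, 'cx': 319.8696090080986, 'cy': 199.61612187636322, 'xyz': array([ 0.09697675, -0.71325815,  0.76672195]), 'attitude': array([ 0.86837384, -0.28199034,  0.11972516, -0.38996694])}
wrist {'fx': 309.70691628693146, 'fy': 309.70691628693146, 'cx': 321.9624968041792, 'cy': 198.80020821249138, 'xyz': array([0.16195838, 0.60690728, 0.38291043]), 'attitude': array([0.81872266, 0.55961115, 0.07234875, 0.1062743 ])}
{'time': 0.15, 'q': array([ 1.02050146e+00,  5.28280024e-01,  1.43362882e+00, -1.76941510e-05,
        1.18138468e+00, -1.78488567e-01]), 'joint_velocities': array([ 0.00069743, -0.0031459 , -0.0033821 ,  0.00290155, -0.00041889,
        0.00059721]), 'joint_torque': array([ 3.67282773e-04, -4.40434277e+01, -1.76842511e+01,  6.32413197e-02,
        5.52665431e-02, -1.12967612e-04]), 'position': array([0.22672913, 0.58181247, 0.22177296]), 'tool_rot': array([ 1.84830823e-01,  9.82769985e-01, -7.97514404e-04, -2.95435200e-04]), 'ft_force': array([ 0.28013727,  0.11326402, -0.43171564]), 'moment': array([-0.0490618 ,  0.0563163 ,  0.01250799]), 'grip_force': 0.0, 'grip_width': 0.08702482446116218} 0.0187
```

View pics/scene0.png

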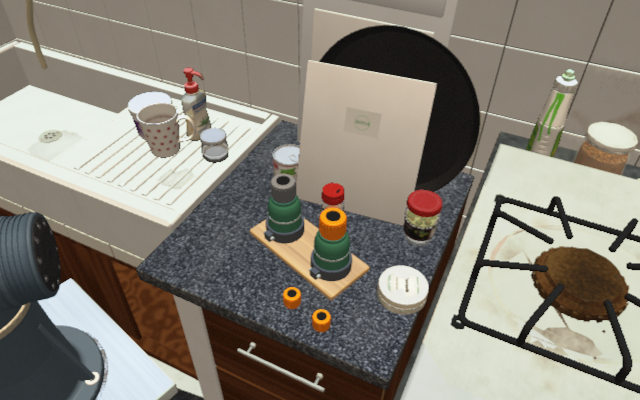

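View pics/side0.png

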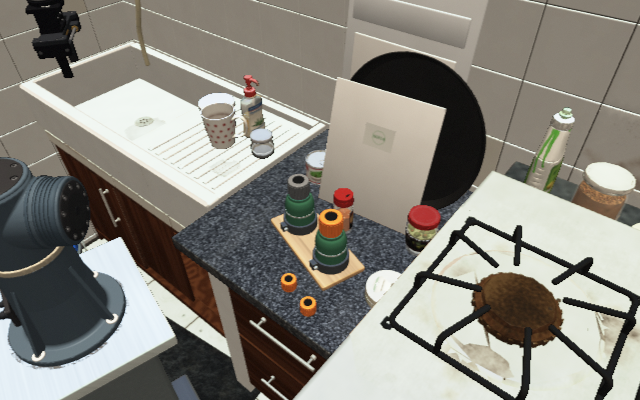

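Both views show the caps. Orange candidates in the scene view: a cap on the front cylinder at (333,222), small loose orange caps at (292,297) and (321,320), and red lids at (333,190) and (424,203). I choose (333,222), the one on a cylinder. Next are close crops of both views.

Run:
```python
import pickle,cv2,numpy as np
d=pickle.load(open('c0.pkl','rb'))
a=d['scene']['img'][165:285,240:400,::-1]; b=d['side']['img'][165:285,260:420,::-1]
f=lambda x:cv2.resize(x,None,fx=5,fy=5,interpolation=cv2.INTER_CUBIC)[:,:]
cv2.imwrite('pics/crop.png',cv2.resize(np.hstack([f(a)[:,100:500],f(b)[:,50:450]]),(800,600)))
```

```text
(no output)
```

View pics/crop.png

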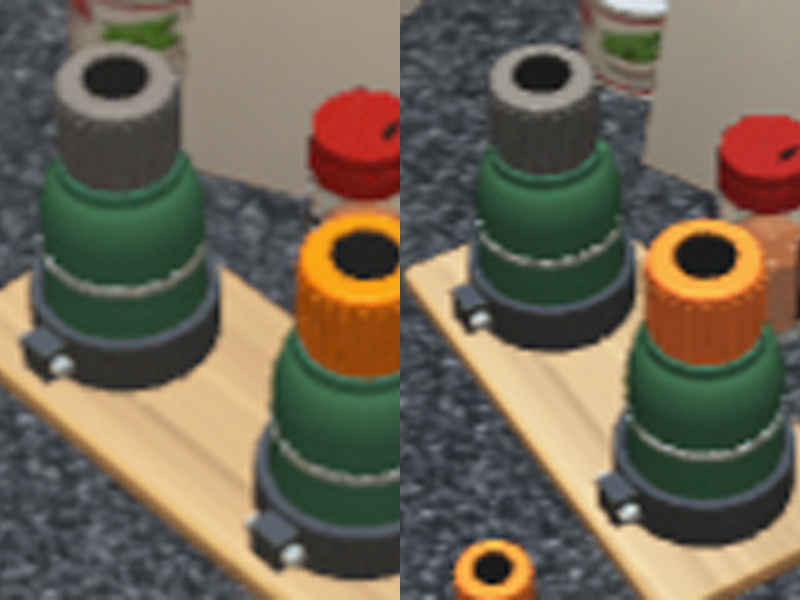

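The crop confirms the large ribbed orange cap with a black disc on the front cylinder. The discs are at scene (333.2,215.6) and side (331.2,216) for orange, and at (283.2,180.2) and (298.4,180) for grey. The spice jar stands behind the pair.

Create h.py:
```python
import numpy as np,pickle
from scipy.spatial.transform import Rotation as R
def ray(c,u,v):
    return c['xyz'],R.from_quat(c['attitude']).apply([(u-c['cx'])/c['fx'],(v-c['cy'])/c['fy'],1])
def tri(rs):
    A=0;b=0
    for o,d in rs:
        d=d/np.linalg.norm(d);P=np.eye(3)-np.outer(d,d);A=A+P;b=b+P@o
    return np.linalg.solve(A,b)
def onz(r,z): o,d=r;return o+d*(z-o[2])/d[2]
```

Run:
```python
from h import *
from rig import robot
d=pickle.load(open('c0.pkl','rb'));s,t=d['scene'],d['side']
for n,a,b,z in[('or',(332.8,215.2),(330.8,215.6),.144),('gr',(282.8,179.8),(298,179.6),.144),('spice',(333,187),(343.5,193.5),.105),('tin',(286,152),(0,0),.058),('pot',(402,285),(0,0),.032),('jar2',(424,200),(0,0),.1)]:
    print(n,tri([ray(s,*a),ray(t,*b)]) if b[0] else '',onz(ray(s,*a),z),onz(ray(t,*b),z) if b[0] else '')
for u,v in[(250,237),(334,296),(367,266)]: print(onz(ray(s,u,v),.014))
o=robot.get_obs();print(R.from_quat(o['tool_rot']).as_matrix())
```

```text
or [ 0.48778281 -0.19235828  0.14255732] [ 0.48721162 -0.19275247  0.144     ] [ 0.486353   -0.19417235  0.144     ]
gr [ 0.49787641 -0.06288936  0.14269538] [ 0.497861   -0.06289897  0.144     ] [ 0.49611507 -0.06549406  0.144     ]
spice [ 0.57539884 -0.12101199  0.10650553] [ 0.5797319  -0.11721164  0.105     ] [ 0.57389004 -0.12271966  0.105     ]
tin  [0.64429656 0.07338735 0.058     ] 
pot  [ 0.52344496 -0.32725783  0.032     ] 
jar2  [ 0.67100602 -0.26729192  0.1       ] 
[ 0.43521148 -0.02618011  0.014     ]
[ 0.43530317 -0.24405244  0.014     ]
[ 0.53029746 -0.24583605  0.014     ]
[[-9.31674959e-01  3.63291899e-01 -8.75500181e-04]
 [ 3.63292842e-01  9.31673862e-01 -1.45833537e-03]
 [ 2.85879207e-04 -1.67675750e-03 -9.99998553e-01]]
```

The rows are not in the units I measure in: shifts go in shares of 0.8 m and turns go in shares of pi rad. I convert before sending: -0.031 m / 0.8 = -0.0388, -0.026 m / 0.8 = -0.0325.

Emit:
hand_motion(rows=[-0.025,-0.03,0,0,-0.0325,-0.0388,0,0,-0.0325,-0.0388,0,0,-0.0325,-0.0388,0,0,-0.0325,-0.0388,0,0,-0.0325,-0.0388,0,0,-0.0325,-0.0388,0,0,-0.0325,-0.0388,0,0,-0.0325,-0.0388,0,0,-0.0325,-0.0388,0,0,-0.0325,-0.0388,0,0,-0.0325,-0.0388,0,0,-0.0325,-0.0388,0,0,-0.0325,-0.0388,0,0,-0.0325,-0.0388,0,0,-0.0325,-0.0388,0,0,-0.0325,-0.0388,0,0,-0.0325,-0.0388,0,0,-0.0325,-0.0388,0,0,-0.0325,-0.0388,0,0], jaw=0.087, grip_force=20)

```text
time: 1.82
position: [0.4832, -0.1776, 0.2224]
tool_rot: [0.185, 0.983, 0.0, -0.0]
ft_force: [0.5, 1.2, -0.8]
grip_width: 0.0872
grip_force: 0.0
```

Emit:
hand_motion(rows=[-0.0125,-0.0163,0,0.0159,0,0,0,0.0382,0,0,0,0.0382,0,0,0,0.0382,0,0,0,0.0382,0,0,0,0.0382,0,0,0,0.0382,0,0,0,0.0382,0,0,0,0.0382,0,0,0,0.0382,0,0,0,0.0382,0,0,0,0.0382,0,0,0,0.0382,0,0,0,0.0255,0,0,0,0,0,0,0,0])

```text
time: 3.15
position: [0.4876, -0.1912, 0.2224]
tool_rot: [0.825, 0.565, -0.0, -0.0]
ft_force: [-0.1, 0.3, -0.6]
grip_width: 0.087
grip_force: 0.0
```

Run:
```python
from h import *
from rig import robot
import cv2
o=robot.get_obs();print(o['q'],o['position']);print(R.from_quat(o['tool_rot']).as_matrix())
c=robot.camera('wrist');pickle.dump(c,open('w1.pkl','wb'));cv2.imwrite('pics/w1.png',c['img'][:,:,::-1])
```

```text
[-5.87256978e-01  3.92267287e-01  1.68471853e+00  8.51245631e-06
  1.06512676e+00 -2.18375870e-01] [ 0.48762849 -0.19121885  0.22236964]
[[ 3.60575905e-01  9.32729775e-01 -4.28684768e-04]
 [ 9.32729866e-01 -3.60575805e-01  2.94274261e-04]
 [ 1.19905010e-04 -5.05955294e-04 -9.99999865e-01]]
```

View pics/w1.png

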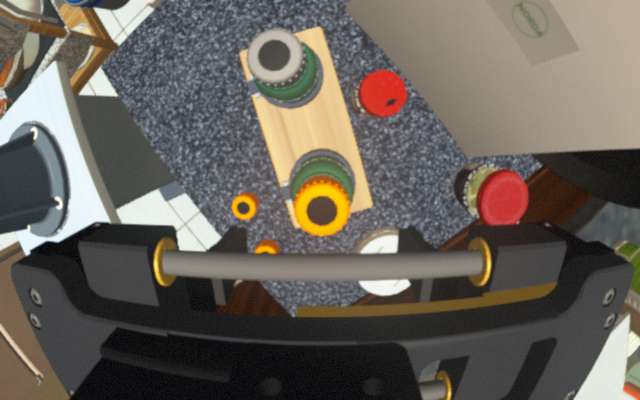

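The wrist view shows the orange cap disc at (321,208) just ahead of the fingers, and the grey disc at (275,57). I use these to refine the position.

Run:
```python
from h import *
d=pickle.load(open('c0.pkl','rb'));c=pickle.load(open('w1.pkl','rb'))
def fr(c,u,v):
    x=np.array([u-c['cx'],v-c['cy']]);r=np.linalg.norm(x);th=r/c['fx']
    return c['xyz'],R.from_quat(c['attitude']).apply([*(x/r*np.sin(th)),np.cos(th)])
print(c['xyz'])
for w,a,b in[((321,208),(332.8,215.2),(330.8,215.6)),((275,57),(282.8,179.8),(298,179.6))]:
    print(onz(fr(c,*w),.144),tri([fr(c,*w),ray(d['scene'],*a),ray(d['side'],*b)]))
```

```text
[ 0.51294194 -0.12662778  0.38359912]
[ 0.48648669 -0.19221514  0.144     ] [ 0.48691991 -0.19278613  0.14337571]
[ 0.49691337 -0.06729693  0.144     ] [ 0.49608035 -0.06639733  0.14557822]
```

Converted, 0.016 m / 0.8 = 0.02, -0.0014 m / 0.8 = -0.0018.

Emit:
hand_motion(rows=[-0.0018,-0.0005,0.01,0,0,0,0.02,0,0,0,0.02,0,0,0,0.02,0,0,0,0.02,0,0,0,0.02,0,0,0,0.015,0,0,0,0.01,0,0,0,0,0,0,0,0,0,0,0,0,0])

```text
time: 4.12
position: [0.4873, -0.1928, 0.115]
tool_rot: [0.825, 0.565, 0.0, 0.001]
ft_force: [-0.2, -0.1, -1.8]
grip_width: 0.0867
grip_force: 0.0
```

Emit:
hand_motion(rows=[0,0,0,0,0,0,0,0,0,0,0,0,0,0,0,0,0,0,0,0,0,0,0,0,0,0,0,0,0,0,0,0,0,0,0,0,0,0,0,0], jaw=0.03, grip_force=25)

```text
time: 4.95
position: [0.4869, -0.1925, 0.1146]
tool_rot: [0.825, 0.565, -0.0, -0.0]
ft_force: [-0.0, -0.9, 0.3]
grip_width: 0.0461
grip_force: 25.0
```

```bash
python3 -c "
from rig import robot
o=robot.get_obs();print(o['moment'],o['position'],o['q'],o['ft_force'])"
```

```text
[-0.06440515  0.10730819  0.00736884] [ 0.48689849 -0.1924727   0.11459148] [-5.90068302e-01  5.53870137e-01  1.78518416e+00 -3.23344918e-05
  8.02575392e-01 -2.19046136e-01] [-0.00923336 -0.87023617  0.28824315]
```

Converted, 0.05 rad / 3.1416 = 0.0159.

Emit:
hand_motion(rows=[0,0,0,0.0159,0,0,0,0.0159,0,0,0,0.0159,0,0,0,0.0159,0,0,0,0])

```text
time: 5.37
position: [0.487, -0.1925, 0.1146]
tool_rot: [0.878, 0.479, 0.0, 0.0]
ft_force: [0.6, 0.5, 1.0]
grip_width: 0.046
grip_force: 25.0
```

```bash
python3 -c "
from rig import robot
o=robot.get_obs();print(o['moment'],o['q'][5],o['ft_force'])"
```

```text
[-0.05891501  0.11514851 -0.03754787] -0.018186822932772392 [0.64100033 0.48133994 0.98741246]
```

Clockwise gives almost no resisting moment after 11° (0.04 N m), which points to a left-hand thread. I continue to the middle of the free range.

Converted, 0.1 rad / 3.1416 = 0.0318.

Emit:
hand_motion(rows=[0,0,0,0.0318,0,0,0,0.0318,0,0,0,0.0318,0,0,0,0.0318,0,0,0,0.0318])

```text
time: 5.78
position: [0.487, -0.1925, 0.1146]
tool_rot: [0.969, 0.246, 0.0, 0.0]
ft_force: [0.8, 0.1, 1.4]
grip_width: 0.0461
grip_force: 25.0
```

```bash
python3 -c "
from rig import robot
o=robot.get_obs();print(o['moment'],o['q'][5])"
```

```text
[-0.10149765  0.12643599 -0.03072317] 0.4844121266555024
```

Emit:
hand_motion(rows=[0,0,0,0.0318,0,0,0,0.0318,0,0,0,0.0318,0,0,0,0.0318,0,0,0,0.0318,0,0,0,0.0318,0,0,0,0.0318,0,0,0,0.0255,0,0,0,0,0,0,0,0,0,0,0,0])

```text
time: 6.7
position: [0.4879, -0.1935, 0.1148]
tool_rot: [0.99, -0.138, 0.001, 0.001]
ft_force: [1.5, -3.4, -2.2]
grip_width: 0.0457
grip_force: 25.0
```

Run:
```python
from rig import robot
import cv2
o=robot.get_obs();print(o['moment'],o['q'][5],o['ft_force'])
c=robot.camera('scene');s=robot.camera('side')
f=lambda x:cv2.resize(x[145:265,265:385,::-1],(400,400),interpolation=cv2.INTER_CUBIC)
cv2.imwrite('pics/t.png',cv2.hconcat([f(c['img']),f(s['img'])]))
```

```text
[-0.63261051 -0.14199517  0.04912447] 1.258648768948981 [ 1.48017141 -3.40416683 -2.1749396 ]
```

View pics/t.png

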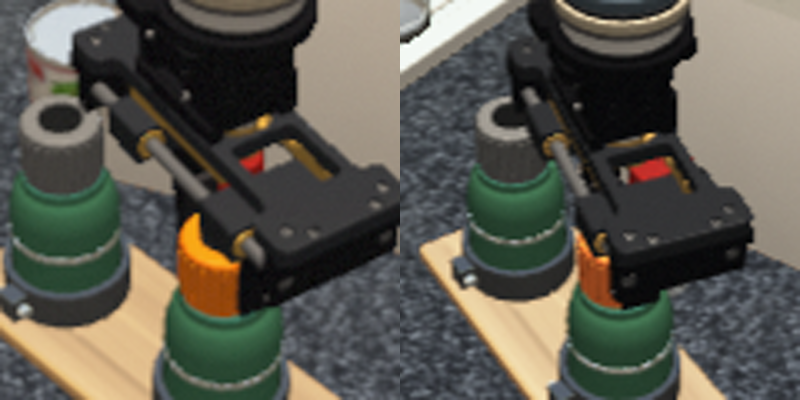

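The view shows the cap held on its seat with the gripper clear of the grey cap. Next is a gentle lift to test whether it is free.

Converted, -0.002 m / 0.8 = -0.0025.

Emit:
hand_motion(rows=[0,0,-0.0025,0,0,0,-0.0025,0,0,0,-0.0025,0,0,0,-0.0025,0,0,0,0,0])

```text
time: 7.22
position: [0.4873, -0.1934, 0.1227]
tool_rot: [0.99, -0.139, 0.001, 0.001]
ft_force: [1.8, -4.2, -2.2]
grip_width: 0.0459
grip_force: 25.0
```

```bash
python3 -c "
from rig import robot
o=robot.get_obs();print(o['moment'],o['q'][5],o['ft_force'])"
```

```text
[-0.88039843 -0.07448304  0.07520435] 1.2601615044709804 [ 1.76192819 -4.20852329 -2.16236743]
```

Converted, -0.01 m / 0.8 = -0.0125, -0.008 m / 0.8 = -0.01.

Emit:
hand_motion(rows=[0,0,-0.005,0,0,0,-0.0063,0,0,0,-0.0075,0,0,0,-0.01,0,0,0,-0.0125,0,0,0,-0.0125,0,0,0,-0.0125,0,0,0,-0.0125,0,0,0,-0.0125,0,0,0,-0.01,0,0,0,-0.005,0,0,0,0,0,0,0,0,0,0,0,0,0])

```text
time: 8.38
position: [0.4865, -0.1922, 0.2071]
tool_rot: [0.99, -0.14, -0.001, -0.0]
ft_force: [-0.2, -0.2, -0.0]
grip_width: 0.0458
grip_force: 25.0
```

Run:
```python
from rig import robot
import cv2
o=robot.get_obs();print(o['moment'],o['q'][5],o['ft_force'])
c=robot.camera('scene');s=robot.camera('side')
f=lambda x:cv2.resize(x[120:260,250:390,::-1],(400,400),interpolation=cv2.INTER_CUBIC)
cv2.imwrite('pics/l.png',cv2.hconcat([f(c['img']),f(s['img'])]))
```

```text
[-0.01963181  0.16916169  0.01657031] 1.2609675767911208 [-0.22324397 -0.2499287  -0.02178403]
```

View pics/l.png

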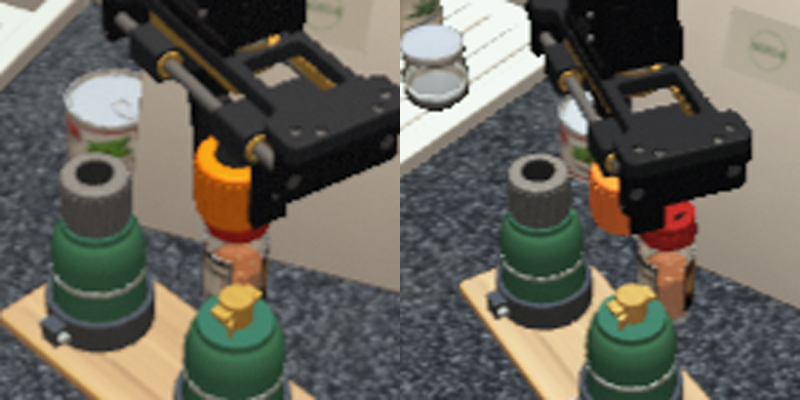

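The cap is off and upright in the fingers, with its underside at about 0.198 m, the brass neck bare below it and the grey cap untouched.

```bash
python3 -c "
from rig import robot
print(robot.hand_in())"
```

```text
the job is handed in; nothing more can be done
None
```

The orange cap loosened clockwise (left-hand thread); I turned it about 85° on its seat, lifted it off and handed in at about 8.5 s with it upright in the fingers, its underside about 198 mm above the counter, and the grey cap looked undisturbed; the hand-in returned no verdict.

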